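# Hand out the last egg on its rack

## Task

Swing the hasp up off its staple, open the lid of the wooden egg chest right up and lift the egg rack out by its bridge handle, keeping it level so that the last egg stays sitting in its hole. Carry the rack over the middle of the chopping board and finish holding it there, still and level in the gripper about a hand's breadth above the board, so that the cook can take the egg; do not set it down or let go. Leave the mug, the jam jar and the mixing bowl where they stand.

Things in the scene. Friction and masses are not known exactly. Their poses are not given: they have to be found in the camera images.
- egg_chest: square wooden egg chest, fixed, 156 x 156 mm, walls 9 mm thick and 122 mm high, floor 9 mm thick; 132 mm high with its lid shut. Origin: centre of its underside. z is up; -x points out of its front, the side with hasp and staple (front face 78 mm from the origin); the lid's hinge line runs along the chest's y at its back (+x) top edge.
- staple (a point): tip of the staple, a small steel loop fixed on the middle of the chest's front face, 102 mm above the worktop, standing 12 mm out from the face and through the hasp's slot when the hasp hangs down
- lid (a joint): angle of the lid, rad: 0 shut, 1.57 upright, 1.75 its stop; the front edge rises and swings back over the hinge. Wooden panel 156 x 156 x 10 mm, 0.2 kg. The hinge is stiff: the lid stays at any angle; moving it takes about 5 N at the knob. With the hasp down over the staple it cannot be lifted more than about 4 mm.
- lid_hinge (a point): point on the lid's hinge line, in the middle of the chest's back top edge, 122 mm above the worktop
- lid_knob (a point): centre of the round wooden knob (ball 30 mm across, on a 14 mm stem) on top of the lid; ball centre 28 mm above the lid's top face, 101 mm in front of the hinge line, 55 mm behind the lid's front edge. Moves with the lid, on an arc of 108 mm radius about lid_hinge.
- hasp (a joint): angle of the hasp against the lid, rad: 0 hanging straight down over the staple, 1.57 standing straight out in front, 3.14 straight up, 4.2 its stop, thrown back over the lid. Light steel strap 24 mm wide, 3 mm thick, hung by its pin on the middle of the lid's front edge; friction holds it at any angle, under 1 N swings it. Clear of the staple above about 0.4.
- hasp_pin (a point): middle of the hasp's hinge pin, 5 mm in front of the chest's front face and 5 mm above the lid's underside; the pin is parallel to the chest's y axis
- hasp_tab (a point): middle of the rolled finger tab at the free end of the hasp: a roll 9 mm thick, 24 mm wide, parallel to the pin; hanging down it is 20 mm forward of and 41.5 mm below the pin (46 mm from it), 25 mm in front of the chest's face and 86 mm above the worktop. It can be pinched across its 24 mm width, fingers pointing down.
- rack: wooden egg rack inside the chest, loose, 0.2 to 0.4 kg: board 124 x 124 x 10 mm, its top 36 mm above the underside, on two runners, with four round 37 mm holes and a bridge handle across the middle. Origin: centre of the underside of the runners; z up. Stands on the chest's floor with 7 mm play all round, its axes parallel to the chest's.
- rack_grip (a point): middle of the handle's bar, above the rack's centre, 100 mm above its underside (109 mm above the worktop while in the chest). The bar is 14 mm thick, 18 mm high and runs along the rack's x for 124 mm, so fingers close on it along the rack's y; its centre is 64 mm above the rack's board.
- egg_hole (a point): centre of the hole with the egg in it, at the top face of the rack's board: 28 mm towards -x and 28 mm towards +y of the rack's centre
- egg_middle (a point): middle of the widest part of the egg (brown hen's egg, 44 mm across, 57 mm long, about 60 g, pointed end down, loose in the hole). Seated, this point is about 12 mm above egg_hole and the egg's top 34 mm above the board; it rocks freely and leaves the hole if the rack is tipped steeply or jolted.
- chopping_board: dark wooden chopping board lying fixed on the worktop, 260 (its x) x 180 (its y) x 18 mm. Origin: centre of its underside.
- mug: white mug, 80 mm across, 92 mm high; origin: centre of its underside. To be left alone.
- jam_jar: jam jar, 68 mm across, 95 mm high; origin: centre of its underside. To be left alone.
- mixing_bowl: small mixing bowl, 150 mm across, 70 mm high; origin: centre of its underside. To be left alone.
Not all that is in view belongs to the job. What is shaped like the egg_chest but green is not meant.

How it is judged (in metres and radians):
On the way, in this order (a step that is already met when the one before it is completed fails the run):
1. the hasp is swung up clear of the staple (value of joint hasp above 0.5 rad), for 0.2 s.
2. the lid is opened right up (value of joint lid above 1.15 rad), for 0.2 s.
3. the rack is lifted clear of the chest with the egg in its hole (height (world z) of rack above 0.125 m and distance between egg_middle and egg_hole below 0.02 m and contact force between the fingers and rack above 0.5 N), for 0.2 s.
At the end, for the whole second after the job is handed in: the gripper holds the rack, touching neither chest nor board, its centre within 50 mm of over the board's centre, its underside 40 to 160 mm above the board's top, tilted less than 0.12 rad (7 degrees) and still, with the egg seated in its hole (egg_middle within 20 mm of egg_hole) (horizontal distance between rack and chopping_board below 0.05 m and height (world z) of rack between 0.058 and 0.178 m and angle between rack's own z axis and vertical below 0.12 rad and linear speed of rack below 0.03 m/s and angular speed of rack below 0.2 rad/s and distance between egg_middle and egg_hole below 0.02 m and contact force between the fingers and rack above 0.5 N and contact force between rack and chopping_board below 0.1 N and contact force between rack and egg_chest below 0.1 N); the arm keeps its last pose, push and grip.
It fails at once if the rack is tipped more than 0.45 rad (26 degrees) (angle between rack's own z axis and vertical above 0.45 rad).
It fails at once if the egg leaves its hole (distance between egg_middle and egg_hole above 0.03 m).
It fails at once if the mug, the jam jar or the mixing bowl is moved by more than 30 mm (distance of any of mug, jam_jar, mixing_bowl from where it was at the start of the episode above 0.03 m).
It also fails if it takes over 72 s, if anything falls off the work surface, if the arm or the gripper's body presses on something with over 40 N, if the wrist force passes 120 N, or if a joint passes its speed limit or range.

## Robot

A 6-joint arm with a two-finger parallel gripper is mounted at the origin on the work surface. World frame = base frame: x ahead of the robot, y to its left, z up, the work surface at z = 0. Lengths are in mm, angles in rad, forces in N, time in s.
With the tool pointing down it reaches from about 325 to 850 mm from the base axis. Payload 15.5 kg.
Tool frame: the origin (TCP) lies between the finger pads; the fingertips stand 17 mm ahead of it and the grasp point (between the pads) lies 2 mm behind it; z points along the fingers, y is the line along which they close (so a half turn about z gives the same grasp; the last joint's range is limited). The gripper opens to 91 mm and grips with 3 to 60 N. Pads are 32 mm wide; open, the fingers measure 118 mm over their backs; the gripper's body (76 mm by 178 mm) begins 60 mm behind the grasp point.
Start: joints at [1.024, 0.494, 1.345, -0, 1.302, -0.096], TCP at [272.299, 562.565, 230.915] pointing down, gripper open.
Joint ranges: [-2.91, 2.91], [-0.82, 2.16], [0.22, 2.67], [-1.22, 4.37], [0.12, 2.79], [-3.08, 3.08]. Speed limits (rad/s): [1.89, 1.89, 2.57, 3.01, 3.01, 3.01].

## Interface

Orientations are given as a unit quaternion [x, y, z, w].
In Python, from bench import get_state, capture, camera_model, finish_job gives the robot as it stands. The module is installed in compiled form; this text tells all that it offers.
- The arm moves only by the tool send_rows, never from a script. Its argument "steps" is one flat list of numbers, 5 for each row, row after row: the finger opening in mm, from 0 to 91.2, then the shift along the world's x, y, z in units of 50 mm (1.0 is 50 mm), then the turn about the world's z in units of 8 degrees (1.0 is 8 degrees). A call has exactly 10 rows; each row shifts and turns the commanded pose from where the row before left it; what a row does not reach is not made up. A row lasts 1/10 s, in which the tool goes at most 50 mm and 8.59 degrees, less where a joint would pass 70% of its speed; a pose out of reach is approached as far as the arm can. A call is refused whole if a number of a shift passes 1 or a number of a turn 1, either way. A call with a gripper value outside its range is refused whole. The fingers move at their own pace and stop on an object; "force" is the grip in N (left out, the last holds). Time passes only in rows, so rows that do not move let the fingers close, or fill a call up. It gives the time, the measured TCP pose, the force, the opening and the grip force at its end, in the units of the state.
- get_state(): the state, without advancing time (a new reading comes with each control period).
- capture(name): name is "scene" or "top"; returns the picture (480x640x3 uint8, red, green, blue); there is no depth.
- camera_model(name): a dict with "fx", "fy", "cx", "cy" (pixels), "rvec" (rotation vector, rad) and "tvec" (3), from world to camera coordinates, as OpenCV has them. Camera axes: x right, y down, z forward; pixel columns grow to the right and rows downward; lengths in mm; the calibration is good to about 2 mm. A picture is of the moment at which its call begins. camera_model takes no time and is no camera call.
- finish_job(): hands the job in; it is judged then, once.
The state is a dict: "t": time; "joint_pos": joint angles; "joint_vel": joint speeds; "joint_torque": joint torques, N m; "position": TCP position; "eef_rot": TCP orientation; "contact_force": force on the tool from outside, world axes, zero at the start; "torque": the same for the moment, N m; "gripper_width": finger opening in mm; "gripper_force": force on a finger pad.
Only numpy, scipy, OpenCV 4.12 (cv2) and the standard library are available. Lean on these libraries where they do the work, as an engineer would, in place of code of your own. Each camera call takes 0.05 s, during which the arm holds its last target. There are 200 camera calls.

## Working session

There is one attempt and no reset: what is moved stays moved. The work goes in short steps, Python scripts to look and compute and a tool call to move; the robot and the scene stay as the last step left them, time stands still between calls to the robot, and variables do not carry over. Pictures are saved under pics/ and viewed, at most 10 in all, crops included, and the job is handed in when it is done.

Besides the shell and the picture viewer there is one more tool, called by a JSON object that holds its "op" and its "data". send_rows: Moves the arm, as the interface text tells. Its arguments: {"type":"object","properties":{"steps":{"type":"array"},"force":{"type":"number"}},"required":["steps"]}

```bash
mkdir -p pics; python3 - <<'E'
from bench import *
import cv2
for n in("scene","top"):
    im=capture(n); cv2.imwrite(f"pics/{n}0.png",im[:,:,::-1]); m=camera_model(n); print(n,m)
s=get_state(); print(s["t"],s["position"],s["eef_rot"],s["gripper_width"])
E
```

```text
scene {'fx': 523.6724571099285, 'fy': 523.6724571099285, 'cx': 318.4769234742717, 'cy': 238.4772721143345, 'rvec': array([ 2.12485945,  1.41850354, -0.49310799]), 'tvec': array([-211.62937613, -336.31633587, 1665.8774522 ])}
top {'fx': 487.43592867887963, 'fy': 487.43592867887963, 'cx': 316.553506744476, 'cy': 239.09411681138758, 'rvec': array([ 2.1513467 , -2.1755374 ,  0.08312455]), 'tvec': array([  10.72249161,  592.5256114 , 1461.97011617])}
0.1 [272.16289773 562.26182706 230.39338518] [ 2.23523393e-01  9.74698406e-01 -5.27442003e-04 -1.77225380e-04] 91.35867829017566
```

View pics/scene0.png

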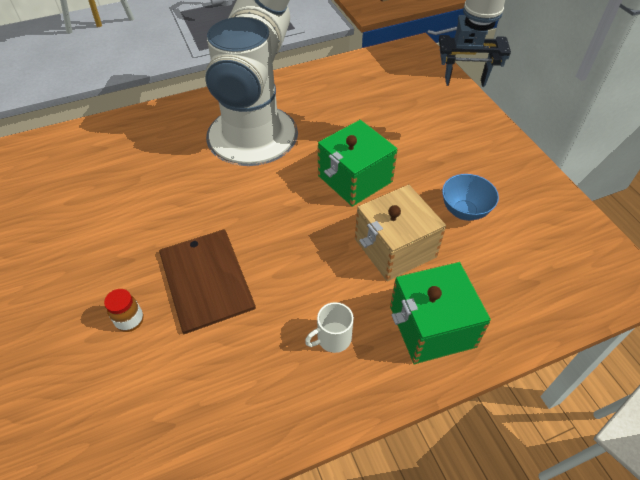

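View pics/top0.png

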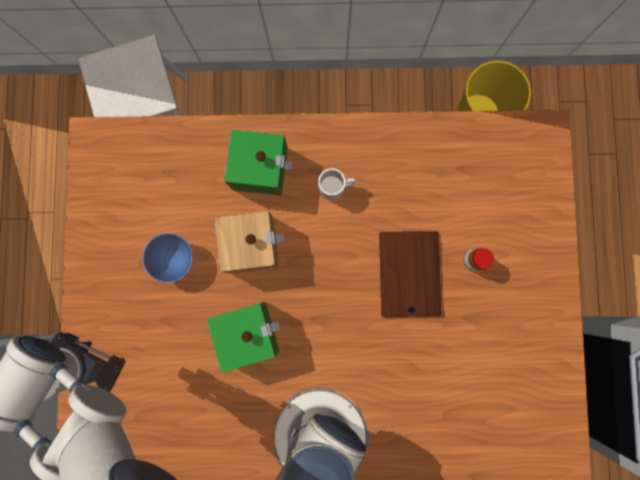

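The scene view shows the wooden chest at about (400,230) with its knob at (395,211) and hasp at (371,236). Green look-alikes are at (357,160) and (440,310). In the top view the wooden chest is at (246,241), the green ones at (257,162) and (243,337), and the board at (410,274). The chest I want is the wooden one, with its front facing image right (world −y). Next I'll check it in a close crop.

```bash
python3 - <<'E'
import cv2,numpy as np
a=cv2.imread("pics/scene0.png")[175:295,340:460]; b=cv2.imread("pics/top0.png")[195:285,200:290]
a=cv2.resize(a,(400,400),interpolation=cv2.INTER_CUBIC); b=cv2.resize(b,(400,400),interpolation=cv2.INTER_CUBIC)
cv2.imwrite("pics/crop0.png",np.hstack([a,b]))
E
```

```text
(no output)
```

View pics/crop0.png

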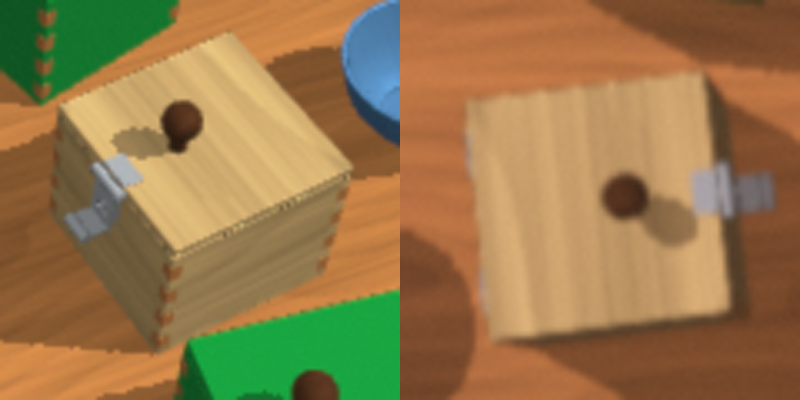

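The crop confirms a plain wooden chest with a brown knob, at scene crop (182,120) and top crop (625,196). The hasp hangs down, with its tab at scene crop (76,230) and top crop (770,192). Next I'll triangulate these points.

```bash
cat > h.py <<'E'
import numpy as np,cv2
from scipy.optimize import least_squares
from bench import camera_model
M={n:camera_model(n) for n in("scene","top")}
def K(m): return np.array([[m["fx"],0,m["cx"]],[0,m["fy"],m["cy"]],[0,0,1.]])
def proj(n,P):
    m=M[n]; return cv2.projectPoints(np.atleast_2d(np.array(P,float)),m["rvec"],m["tvec"],K(m),None)[0][:,0]
def tri(s,t):
    f=lambda p:np.r_[proj("scene",p)[0]-s,proj("top",p)[0]-t]
    r=least_squares(f,[400,100,80.]); return r.x,np.sqrt((r.fun**2).mean())
def plane(n,uv,z):
    return least_squares(lambda p:proj(n,[p[0],p[1],z])[0]-uv,[400,0.]).x
cs=lambda u,v:np.array([(u+.5)/(10/3)-.5+340,(v+.5)/(10/3)-.5+175])
ct=lambda u,v:np.array([(u-400+.5)*90/400-.5+200,(v+.5)*90/400-.5+195])
def world(pose,L):
    x,y,a=pose; L=np.atleast_2d(L); c,s=np.cos(a),np.sin(a)
    return np.c_[x+c*L[:,0]-s*L[:,1],y+s*L[:,0]+c*L[:,1],L[:,2]]
E
python3 - <<'E'
from h import *
np.set_printoptions(precision=1,suppress=True)
obs=dict(knob=((182,120),(625,196),(-23,0,160)),tab=((77,230),(770,192),(-103,0,86)),
c1=((177,252),(705,73),(-78,-78,132)),c2=((60,107),(732,315),(-78,78,132)),c3=((230,33),(492,340),(78,78,132)),c4=((352,168),(468,100),(78,-78,132)))
S=[];T=[];L=[]
for k,(s,t,l) in obs.items():
    print(k,*tri(cs(*s),ct(*t))); S.append(cs(*s));T.append(ct(*t));L.append(l)
S=np.array(S);T=np.array(T)
for sg in(1,-1):
  L2=np.array(L,float)*[1,sg,1]
  r=least_squares(lambda p:np.r_[(proj("scene",world(p,L2))-S).ravel(),(proj("top",world(p,L2))-T).ravel()],[480,200,1.57])
  print(sg,r.x,np.degrees(r.x[2]),r.cost); 
  if r.cost<200: print(r.fun.reshape(2,-1,2)); print(world(r.x,L2))
print("board");
for s,t in (((160,247),(379,232)),((224,231),(381,317)),((254,307),(441,317)),((184,331),(439,232))):
    print(plane("scene",s,18),plane("top",t,18))
print(plane("top",(168,258),70),plane("top",(331,184),92),plane("top",(483,259),95))
E
```

```text
knob [582.9 186.1 161.3] 0.17119962142403933
tab [592.4 102.7  84.8] 0.09383464106299612
c1 [666.  141.3 129.3] 0.2831797200965534
c2 [509.7 124.5 125.3] 0.2724679278001031
c3 [494.8 276.8 128.8] 0.025533016845464215
c4 [649.3 292.7 131.5] 0.13699285203540196
1 [580.8 207.7   1.7] 96.33084337132134 4.527177314222636
[[[-0.2  0.6]
  [ 0.9 -0.7]
  [-1.  -0. ]
  [-0.9 -0.8]
  [ 0.1 -0.9]
  [ 0.7 -0.2]]

 [[ 0.8 -0. ]
  [-1.1 -0. ]
  [ 0.4 -0.6]
  [ 0.4 -1. ]
  [-0.2  0. ]
  [-0.3 -0.1]]]
[[583.3 184.9 160. ]
 [592.2 105.3  86. ]
 [666.9 138.8 132. ]
 [511.9 121.6 132. ]
 [494.7 276.6 132. ]
 [649.7 293.8 132. ]]
-1 [590.5 205.6   1. ] 58.71713349435949 11571.791380457646
board
[ 353.7 -364.5] [ 613.2 -188. ]
[ 366.8 -195.2] [ 354.5 -188.3]
[ 619.9 -193.7] [ 352.9 -368.9]
[ 618.3 -364.1] [ 610.9 -371.7]
[537.4 446.4] [749.6 -41.5] [ 522.6 -477.6]
```

The chest is at (581, 208) with yaw 96.3°, the board centre is near (486, −279), and the tab is at (592, 104, 85). I'll move above the tab with the fingers closing along the chest's y.

{"op": "send_rows", "data": {"steps": [60, 0.4, -0.572, 0, -0.452, 60, 0.4, -0.572, 0, -0.452, 60, 0.4, -0.572, 0, -0.452, 60, 0.4, -0.572, 0, -0.452, 60, 0.4, -0.572, 0, -0.452, 60, 0.4, -0.572, 0, -0.452, 60, 0.4, -0.572, 0, -0.452, 60, 0.4, -0.572, 0, -0.452, 60, 0.4, -0.572, 0, -0.452, 60, 0.4, -0.572, 0, -0.452], "force": 15}}

```text
t: 1.1
position: [472.8, 275.2, 230.8]
eef_rot: [0.516, 0.857, -0.0, -0.0]
contact_force: [1.3, 0.3, -0.3]
gripper_width: 59.8
gripper_force: 0.0
```

{"op": "send_rows", "data": {"steps": [50, 0.4, -0.572, 0, -0.452, 50, 0.4, -0.572, 0, -0.452, 50, 0.4, -0.572, 0, -0.452, 50, 0.4, -0.572, 0, -0.452, 50, 0.4, -0.572, 0, -0.452, 50, 0.4, -0.572, 0, -0.452, 50, 0, 0, 0, 0, 50, 0, 0, 0, 0, 50, 0, 0, 0, 0, 50, 0, 0, 0, 0]}}

```text
t: 2.1
position: [591.7, 105.8, 230.9]
eef_rot: [0.667, 0.745, -0.0, -0.0]
contact_force: [-0.2, 0.5, -0.4]
gripper_width: 49.9
gripper_force: 0.0
```

{"op": "send_rows", "data": {"steps": [50, 0, -0.04, -0.5, 0, 50, 0, 0, -0.5, 0, 50, 0, 0, -0.5, 0, 50, 0, 0, -0.5, 0, 50, 0, 0, -0.4, 0, 50, 0, 0, -0.3, 0, 50, 0, 0, -0.2, 0, 50, 0, 0, 0, 0, 50, 0, 0, 0, 0, 50, 0, 0, 0, 0]}}

```text
t: 3.1
position: [592.8, 103.1, 86.8]
eef_rot: [0.667, 0.745, 0.0, 0.0]
contact_force: [-0.1, -0.2, 1.1]
gripper_width: 49.8
gripper_force: 0.0
```

{"op": "send_rows", "data": {"steps": [10, 0, 0, 0, 0, 10, 0, 0, 0, 0, 10, 0, 0, 0, 0, 10, 0, 0, 0, 0, 10, 0, 0, 0, 0, 10, 0, 0, 0, 0, 10, 0, 0, 0, 0, 10, 0, 0, 0, 0, 10, 0, 0, 0, 0, 10, 0, 0, 0, 0], "force": 8}}

```text
t: 4.1
position: [591.7, 103.0, 85.8]
eef_rot: [0.667, 0.745, -0.0, -0.0]
contact_force: [-5.3, 0.6, 4.0]
gripper_width: 24.0
gripper_force: 8.0
```

{"op": "send_rows", "data": {"steps": [10, 0.011, -0.1, 0.066, 0, 10, 0.011, -0.1, 0.066, 0, 10, 0.018, -0.159, 0.18, 0, 10, 0.012, -0.107, 0.214, 0, 10, 0.006, -0.05, 0.236, 0, 10, -0.002, 0.014, 0.24, 0, 10, -0.008, 0.076, 0.228, 0, 10, 0, 0, 0, 0, 10, 0, 0, 0, 0, 10, 0, 0, 0, 0]}}

```text
t: 5.1
position: [594.3, 80.7, 148.3]
eef_rot: [0.667, 0.745, -0.001, 0.0]
contact_force: [-7.7, -4.5, 3.9]
gripper_width: 24.1
gripper_force: 8.0
```

```bash
python3 - <<'E'
from bench import *
import cv2,numpy as np
a=capture("scene")[120:300,300:480]
cv2.imwrite("pics/a1.png",cv2.resize(a,(540,540),interpolation=cv2.INTER_CUBIC)[:,:,::-1])
E
```

```text
(no output)
```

View pics/a1.png

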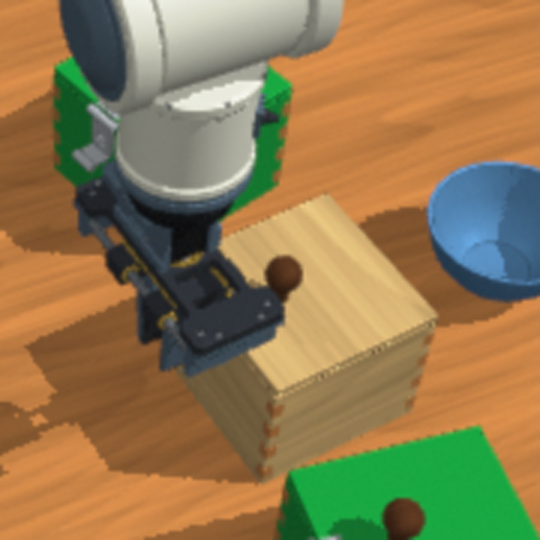

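The fingers still hold the tab at 24 mm and the hasp has swung out to about 1.57 rad. I'll release it and go to the knob.

{"op": "send_rows", "data": {"steps": [60, 0, 0, 0, 0, 60, 0, 0, 0, 0, 60, 0, 0, 0, 0, 60, 0, 0, 0.4, 0, 60, 0, 0, 0.5, 0, 60, 0, 0, 0.5, 0, 60, 0, 0, 0.44, 0, 60, -0.08, 0.7, 0, 0, 60, -0.07, 0.7, 0, 0, 60, -0.07, 0.7, 0, 0]}}

```text
t: 6.15
position: [583.9, 187.7, 240.0]
eef_rot: [0.667, 0.745, 0.001, 0.0]
contact_force: [0.2, -0.2, -0.5]
gripper_width: 59.9
gripper_force: 0.0
```

{"op": "send_rows", "data": {"steps": [60, 0, 0, 0, 0, 60, 0, 0, -0.4, 0, 60, 0, 0, -0.4, 0, 60, 0, 0, -0.4, 0, 60, 0, 0, -0.3, 0, 60, 0, 0, -0.1, 0, 60, 0, 0, 0, 0, 60, 0, 0, 0, 0, 60, 0, 0, 0, 0, 60, 0, 0, 0, 0]}}

```text
t: 7.15
position: [584.1, 186.7, 160.1]
eef_rot: [0.667, 0.745, 0.0, 0.0]
contact_force: [-0.6, 0.3, -0.1]
gripper_width: 59.8
gripper_force: 0.0
```

```bash
python3 - <<'E'
from bench import *
import cv2,numpy as np
print(get_state()["position"])
a=capture("scene")[120:300,300:480]
b=capture("top")[180:300,200:320]
f=lambda i:cv2.resize(i,(400,400),interpolation=cv2.INTER_CUBIC)[:,:,::-1]
cv2.imwrite("pics/a2.png",np.hstack([f(a),f(b)]))
E
```

```text
[584.06623535 186.72005377 160.13849389]
```

View pics/a2.png

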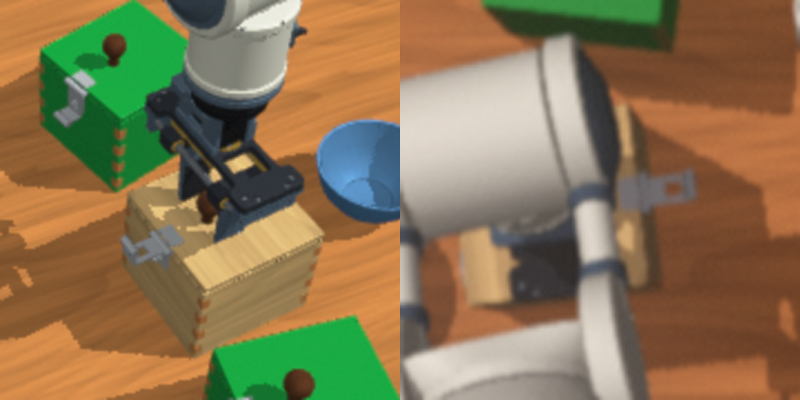

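The hasp now stands straight out over the front, and the open fingers straddle the knob. I'll grip it now. I also need the height of the horizontal wrist link, because it must clear the open lid.

{"op": "send_rows", "data": {"steps": [10, 0, 0, 0, 0, 10, 0, 0, 0, 0, 10, 0, 0, 0, 0, 10, 0, 0, 0, 0, 10, 0, 0, 0, 0, 10, 0, 0, 0, 0, 10, 0, 0, 0, 0, 10, 0, 0, 0, 0, 10, 0, 0, 0, 0, 10, 0, 0, 0, 0], "force": 25}}

```text
t: 8.25
position: [581.9, 186.4, 159.2]
eef_rot: [0.667, 0.745, -0.001, -0.001]
contact_force: [-10.2, -1.3, 6.8]
gripper_width: 28.4
gripper_force: 25.0
```

```bash
python3 - <<'E'
from h import *
from bench import *
s=get_state();print(s["joint_pos"],s["gripper_width"])
# a2 scene crop: scale 400/180, offset (300,120)
for z in(220,260,300,320,340,360,380,400,450):
    for dx in (0,50):
        p=proj("scene",[584+dx,187,z])[0]; print(z,dx,((p-[300,120])*400/180).round(),end=" ")
    print()
E
```

```text
[2.12296036e-01 5.49962245e-01 1.46137173e+00 1.57766030e-04
 1.13384420e+00 1.01930522e-01] 28.43918756047092
220 0 [217. 165.] 220 50 [240. 199.] 
260 0 [222. 138.] 260 50 [246. 172.] 
300 0 [226. 109.] 300 50 [251. 144.] 
320 0 [229.  94.] 320 50 [254. 129.] 
340 0 [231.  79.] 340 50 [257. 114.] 
360 0 [234.  64.] 360 50 [260.  98.] 
380 0 [237.  47.] 380 50 [263.  82.] 
400 0 [240.  31.] 400 50 [266.  65.] 
450 0 [247. -13.] 450 50 [275.  22.]
```

{"op": "send_rows", "data": {"steps": [10, -0.009, 0.085, 0.198, 0, 10, -0.012, 0.105, 0.19, 0, 10, -0.014, 0.123, 0.176, 0, 10, -0.015, 0.139, 0.164, 0, 10, -0.017, 0.155, 0.148, 0, 10, -0.019, 0.171, 0.134, 0, 10, 0, 0, 0, 0, 10, 0, 0, 0, 0, 10, 0, 0, 0, 0, 10, 0, 0, 0, 0]}}

```text
t: 9.25
position: [577.5, 225.2, 209.4]
eef_rot: [0.667, 0.745, -0.002, -0.001]
contact_force: [-10.4, -1.9, 2.3]
gripper_width: 28.6
gripper_force: 25.0
```

{"op": "send_rows", "data": {"steps": [10, -0.02, 0.181, 0.114, 0, 10, -0.021, 0.193, 0.096, 0, 10, -0.022, 0.201, 0.076, 0, 10, -0.023, 0.207, 0.056, 0, 10, 0, 0, 0, 0, 10, 0, 0, 0, 0, 10, 0, 0, 0, 0, 10, 0, 0, 0, 0, 10, 0, 0, 0, 0, 10, 0, 0, 0, 0]}}

```text
t: 10.25
position: [573.1, 264.4, 226.7]
eef_rot: [0.667, 0.745, -0.002, -0.001]
contact_force: [-12.7, -2.0, 6.3]
gripper_width: 28.5
gripper_force: 25.0
```

```bash
python3 - <<'E'
from bench import *
import cv2,numpy as np
a=capture("scene")[90:290,300:500]
cv2.imwrite("pics/a3.png",cv2.resize(a,(600,600),interpolation=cv2.INTER_CUBIC)[:,:,::-1])
E
```

```text
(no output)
```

View pics/a3.png

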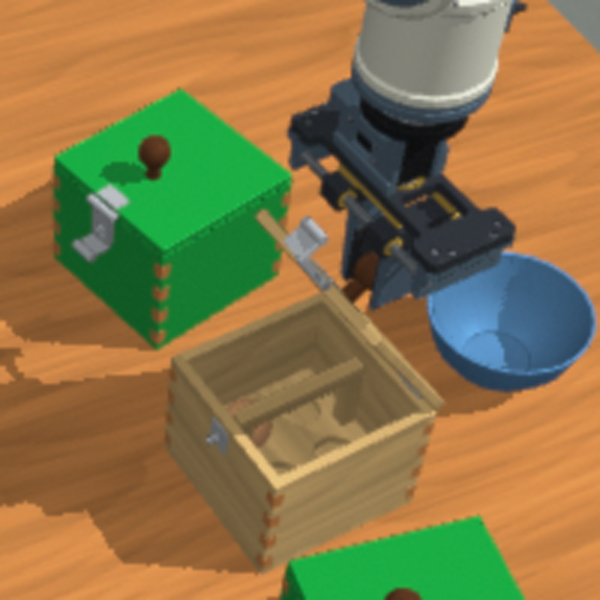

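The lid is up at about 1 rad, with the rack and its handle visible inside at crop (300,390). I'll release the knob, go over the lid to its front side and push it upright with closed fingers.

{"op": "send_rows", "data": {"steps": [60, 0, 0, 0, 0, 60, 0, 0, 0, 0, 60, 0, 0, 0, 0, 60, 0, 0, 0.8, 0, 60, 0, 0, 0.8, 0, 60, 0, 0, 0.8, 0, 10, 0.073, -0.655, 0, 0, 10, 0.073, -0.655, 0, 0, 10, 0.073, -0.655, 0, 0, 10, 0.073, -0.655, 0, 0]}}

```text
t: 11.3
position: [589.8, 132.4, 347.2]
eef_rot: [0.667, 0.745, 0.0, 0.0]
contact_force: [0.5, 0.1, 0.4]
gripper_width: 31.2
gripper_force: 0.0
```

{"op": "send_rows", "data": {"steps": [10, 0, 0, 0, 0, 10, 0, 0, -0.5, 0, 10, 0, 0, -0.5, 0, 10, 0, 0, -0.5, 0, 10, 0, 0, -0.44, 0, 10, 0, 0, 0, 0, 10, -0.032, 0.292, 0, 0, 10, -0.032, 0.292, 0, 0, 10, -0.032, 0.292, 0.0, 0, 10, -0.032, 0.292, 0.05, 0]}}

```text
t: 12.3
position: [583.2, 193.1, 253.7]
eef_rot: [0.667, 0.745, -0.0, 0.001]
contact_force: [-6.8, -20.5, 28.9]
gripper_width: 10.2
gripper_force: 17.1
```

{"op": "send_rows", "data": {"steps": [10, -0.032, 0.292, 0.06, 0, 10, -0.032, 0.292, 0.08, 0, 10, -0.032, 0.292, 0.08, 0, 10, -0.032, 0.292, 0.08, 0, 10, -0.032, 0.292, 0.05, 0, 10, -0.032, 0.292, 0, 0, 10, 0, 0, 0, 0, 10, 0, 0, 0, 0, 10, 0, 0, 0, 0, 10, 0, 0, 0, 0]}}

```text
t: 13.3
position: [573.9, 279.1, 270.0]
eef_rot: [0.667, 0.745, -0.0, -0.0]
contact_force: [0.2, -0.5, -0.3]
gripper_width: 9.8
gripper_force: 0.0
```

```bash
python3 - <<'E'
from bench import *
import cv2,numpy as np
a=capture("scene")[90:290,300:500]
b=capture("top")[180:300,200:320]
f=lambda i:cv2.resize(i,(400,400),interpolation=cv2.INTER_CUBIC)[:,:,::-1]
cv2.imwrite("pics/a4.png",np.hstack([f(a),f(b)]))
E
```

```text
(no output)
```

View pics/a4.png

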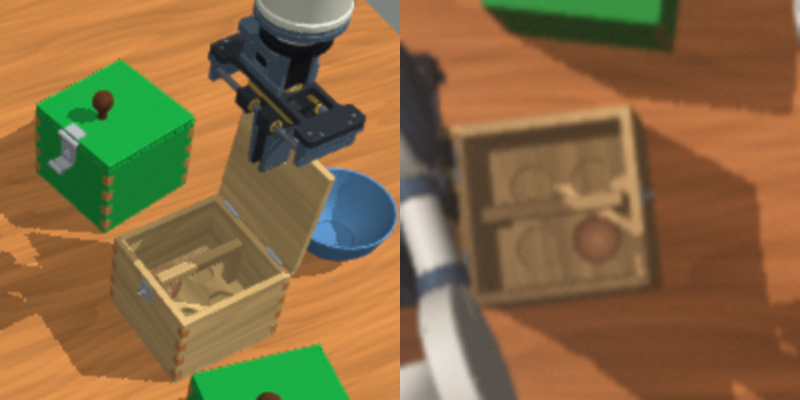

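The lid stands near upright. The egg shows at top crop (597,238) and the handle bar runs from (485,215) to (630,200). I'll take a closer two-view crop to place the bar.

```bash
python3 - <<'E'
from h import *
from bench import *
a=capture("scene")[180:250,365:435]; b=capture("top")[208:268,212:272]
f=lambda i:cv2.resize(i,(400,400),interpolation=cv2.INTER_CUBIC)[:,:,::-1]
cv2.imwrite("pics/a5.png",np.hstack([f(a),f(b)]))
pose=[580.8,207.7,np.radians(96.3)]
for al in(1.3,1.4,1.5,1.6,1.7,1.75):
    print(al,proj("scene",world(pose,[[78-156*np.cos(al),-78,122+156*np.sin(al)]]))[0], "obs 467,180")
E
```

```text
1.3 [442.42514841 191.25969353] obs 467,180
1.4 [448.36995777 187.68072359] obs 467,180
1.5 [454.25528382 184.55828931] obs 467,180
1.6 [460.00339632 181.930324  ] obs 467,180
1.7 [465.5401605  179.82596282] obs 467,180
1.75 [468.20748582 178.97673651] obs 467,180
```

View pics/a5.png

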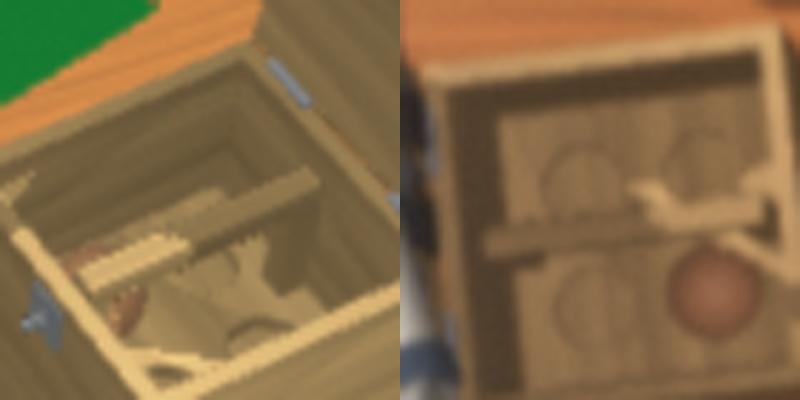

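```bash
python3 - <<'E'
from h import *
np.set_printoptions(precision=1,suppress=True)
S=lambda u,v:np.array([(u+.5)*70/400-.5+365,(v+.5)*70/400-.5+180])
T=lambda u,v:np.array([(u-400+.5)*60/400-.5+212,(v+.5)*60/400-.5+208])
B=tri(S(312,174),T(486,242));F=tri(S(86,282),T(766,214));print(B,F,(B[0]+F[0])/2)
d=B[0]-F[0];print(np.degrees(np.arctan2(d[1],d[0])),np.linalg.norm(d))
print(world([580.8,207.7,np.radians(96.3)],[0,0,118]))
E
```

```text
(array([573. , 267. , 116.7]), np.float64(0.28928234281518234)) (array([585.3, 148.9, 111.9]), np.float64(0.3665557507391503)) [579.1 207.9 114.3]
95.950507148778 118.84268156647823
[[580.8 207.7 118. ]]
```

The bar centre is at about (579.5, 208), with its top near z 116, and the lid is at about 1.7 rad. I'll open the fingers, go over the bar and descend.

{"op": "send_rows", "data": {"steps": [54, 0.03, -0.4, 0, 0, 54, 0.03, -0.4, 0, 0, 54, 0.03, -0.4, 0, 0, 54, 0.02, -0.22, 0, 0, 54, 0, 0, -0.4, 0, 54, 0, 0, -0.5, 0, 54, 0, 0, -0.5, 0, 54, 0, 0, -0.3, 0, 54, 0, 0, 0, 0, 54, 0, 0, 0, 0]}}

```text
t: 14.5
position: [579.5, 208.8, 185.5]
eef_rot: [0.667, 0.745, 0.0, 0.0]
contact_force: [-0.1, 0.1, 0.5]
gripper_width: 53.8
gripper_force: 0.0
```

{"op": "send_rows", "data": {"steps": [54, 0, 0, -0.3, 0, 54, 0, 0, -0.3, 0, 54, 0, 0, -0.3, 0, 54, 0, 0, -0.3, 0, 54, 0, 0, -0.2, 0, 54, 0, 0, -0.12, 0, 54, 0, 0, 0, 0, 54, 0, 0, 0, 0, 54, 0, 0, 0, 0, 54, 0, 0, 0, 0]}}

```text
t: 15.5
position: [579.5, 208.7, 109.6]
eef_rot: [0.667, 0.745, 0.0, 0.0]
contact_force: [1.3, 0.4, -0.3]
gripper_width: 53.7
gripper_force: 0.0
```

{"op": "send_rows", "data": {"steps": [45, 0, 0, 0, 0, 38, 0, 0, 0, 0, 32, 0, 0, 0, 0, 27, 0, 0, 0, 0, 23, 0, 0, 0, 0, 20, 0, 0, 0, 0, 18, 0, 0, 0, 0, 16, 0, 0, 0, 0, 14.5, 0, 0, 0, 0, 13.5, 0, 0, 0, 0], "force": 10}}

```text
t: 16.5
position: [578.9, 208.6, 108.9]
eef_rot: [0.667, 0.745, -0.0, -0.0]
contact_force: [-2.7, 0.3, 2.5]
gripper_width: 13.4
gripper_force: 10.0
```

{"op": "send_rows", "data": {"steps": [12, 0, 0, 0, 0, 10, 0, 0, 0, 0, 8, 0, 0, 0, 0, 5, 0, 0, 0, 0, 5, 0, 0, 0, 0, 5, 0, 0, 0, 0, 5, 0, 0, 0, 0, 5, 0, 0, 0, 0, 5, 0, 0, 0, 0, 5, 0, 0, 0, 0], "force": 40}}

```text
t: 17.5
position: [579.2, 208.7, 109.0]
eef_rot: [0.667, 0.745, -0.0, -0.0]
contact_force: [-0.4, -0.3, -2.6]
gripper_width: 13.6
gripper_force: 40.0
```

{"op": "send_rows", "data": {"steps": [5, 0, 0, 0.05, 0, 5, 0, 0, 0.1, 0, 5, 0, 0, 0.15, 0, 5, 0, 0, 0.2, 0, 5, 0, 0, 0.2, 0, 5, 0, 0, 0.2, 0, 5, 0, 0, 0.2, 0, 5, 0, 0, 0.2, 0, 5, 0, 0, 0.2, 0, 5, 0, 0, 0.2, 0]}}

```text
t: 18.5
position: [579.2, 208.7, 194.9]
eef_rot: [0.667, 0.745, 0.0, -0.0]
contact_force: [-0.4, 0.5, -2.6]
gripper_width: 13.5
gripper_force: 40.0
```

{"op": "send_rows", "data": {"steps": [5, 0, 0, 0.2, 0, 5, 0, 0, 0.2, 0, 5, 0, 0, 0.2, 0, 5, 0, 0, 0.2, 0, 5, 0, 0, 0.2, 0, 5, 0, 0, 0.15, 0, 5, 0, 0, 0.1, 0, 5, 0, 0, 0.05, 0, 5, 0, 0, 0, 0, 5, 0, 0, 0, 0]}}

```text
t: 19.5
position: [579.0, 208.6, 258.6]
eef_rot: [0.667, 0.745, -0.0, -0.0]
contact_force: [-0.7, 0.0, -3.4]
gripper_width: 13.7
gripper_force: 40.0
```

```bash
python3 - <<'E'
from bench import *
import cv2,numpy as np
a=capture("scene")[60:300,300:540]; b=capture("top")[170:310,190:330]
f=lambda i:cv2.resize(i,(400,400),interpolation=cv2.INTER_CUBIC)[:,:,::-1]
cv2.imwrite("pics/a6.png",np.hstack([f(a),f(b)]))
E
```

```text
(no output)
```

View pics/a6.png

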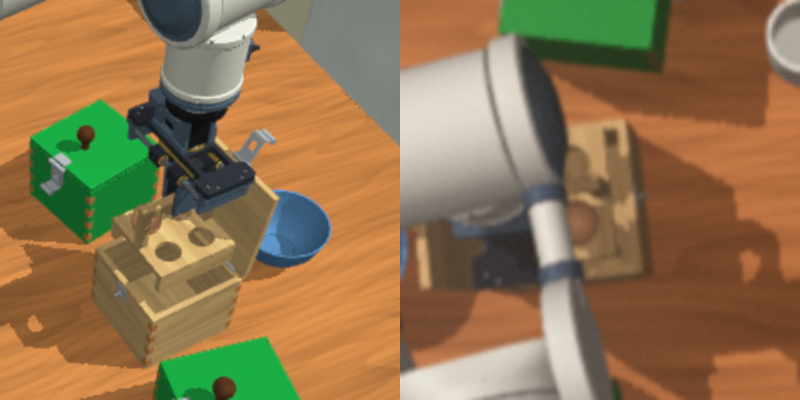

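The rack is clear of the chest and level, with the egg in its hole at crop (152,215). I'll carry it smoothly to the board.

{"op": "send_rows", "data": {"steps": [5, -0.01, -0.05, 0, 0, 5, -0.02, -0.1, 0, 0, 5, -0.03, -0.15, 0, 0, 5, -0.04, -0.2, 0, 0, 5, -0.05, -0.25, 0, 0, 5, -0.06, -0.3, 0, 0, 5, -0.07, -0.35, 0, 0, 5, -0.075, -0.4, 0, 0, 5, -0.075, -0.4, 0, 0, 5, -0.075, -0.4, 0, 0]}}

```text
t: 20.6
position: [553.4, 76.8, 259.1]
eef_rot: [0.667, 0.745, -0.0, 0.0]
contact_force: [0.1, 1.5, -2.8]
gripper_width: 13.9
gripper_force: 40.0
```

{"op": "send_rows", "data": {"steps": [5, -0.075, -0.4, 0, 0, 5, -0.075, -0.4, 0, 0, 5, -0.075, -0.4, 0, 0, 5, -0.075, -0.4, 0, 0, 5, -0.075, -0.4, 0, 0, 5, -0.075, -0.4, 0, 0, 5, -0.075, -0.4, 0, 0, 5, -0.075, -0.4, 0, 0, 5, -0.075, -0.4, 0, 0, 5, -0.075, -0.4, 0, 0]}}

```text
t: 21.6
position: [515.5, -123.1, 259.1]
eef_rot: [0.667, 0.745, -0.0, 0.0]
contact_force: [-0.1, -0.1, -2.6]
gripper_width: 13.9
gripper_force: 40.0
```

{"op": "send_rows", "data": {"steps": [5, -0.075, -0.4, 0, 0, 5, -0.075, -0.4, 0, 0, 5, -0.075, -0.4, 0, 0, 5, -0.075, -0.4, 0, 0, 5, -0.065, -0.35, 0, 0, 5, -0.055, -0.3, 0, 0, 5, -0.045, -0.25, 0, 0, 5, -0.04, -0.2, 0, 0, 5, -0.03, -0.15, 0, 0, 5, -0.02, -0.1, 0, 0]}}

```text
t: 22.6
position: [488.6, -269.3, 259.0]
eef_rot: [0.667, 0.745, 0.0, -0.0]
contact_force: [0.4, -0.1, -3.1]
gripper_width: 13.9
gripper_force: 40.0
```

{"op": "send_rows", "data": {"steps": [5, -0.02, -0.1, 0, 0, 5, -0.02, -0.06, 0, 0, 5, -0.01, -0.05, -0.05, 0, 5, 0, 0, -0.1, 0, 5, 0, 0, -0.15, 0, 5, 0, 0, -0.2, 0, 5, 0, 0, -0.2, 0, 5, 0, 0, -0.15, 0, 5, 0, 0, -0.1, 0, 5, 0, 0, -0.05, 0]}}

```text
t: 23.6
position: [486.1, -279.2, 208.3]
eef_rot: [0.667, 0.745, -0.0, -0.0]
contact_force: [0.6, 0.7, -2.8]
gripper_width: 13.7
gripper_force: 40.0
```

{"op": "send_rows", "data": {"steps": [5, 0, 0, 0, 0, 5, 0, 0, 0, 0, 5, 0, 0, 0, 0, 5, 0, 0, 0, 0, 5, 0, 0, 0, 0, 5, 0, 0, 0, 0, 5, 0, 0, 0, 0, 5, 0, 0, 0, 0, 5, 0, 0, 0, 0, 5, 0, 0, 0, 0]}}

```text
t: 24.6
position: [486.2, -279.4, 209.0]
eef_rot: [0.667, 0.745, -0.0, -0.0]
contact_force: [-1.2, -0.3, -2.8]
gripper_width: 13.9
gripper_force: 40.0
```

```bash
python3 - <<'E'
from bench import *
import cv2,numpy as np
a=capture("scene")[100:350,100:350]; b=capture("top")[190:350,340:500]
f=lambda i:cv2.resize(i,(400,400),interpolation=cv2.INTER_CUBIC)[:,:,::-1]
cv2.imwrite("pics/a7.png",np.hstack([f(a),f(b)]))
s=get_state();print(s["t"],s["position"],s["gripper_force"],np.abs(s["joint_vel"]).max())
E
```

```text
24.7 [ 486.18274642 -279.33654852  208.99952925] 39.99797880649567 0.0015693832680122965
```

View pics/a7.png

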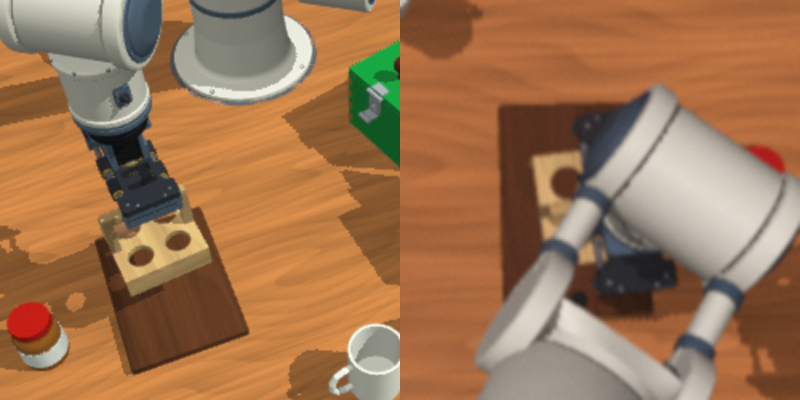

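The rack hangs level and still over the board, its underside about 90 mm above the board's top. The egg sits in its hole at crop (125,230). I'm handing in now.

```bash
python3 -c "
from bench import *
print(finish_job())"
```

```text
the job is handed in; nothing more can be done
None
```

I swung the hasp up, opened the lid to about 1.7 rad, lifted the rack out and handed the job in with the gripper holding it still and level, about 90 mm above the middle of the board. The last picture shows the egg in its hole; the judge's verdict was not shown to me.

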